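Load the slide magazine into the scanner

ROBOT

A 6-joint arm with a two-finger parallel gripper is mounted at the origin on the work surface. World frame = base frame: x ahead of the robot, y to its left, z up, the work surface at z = 0. Lengths are in m, angles in rad, forces in N, time in s.
With the tool pointing down it reaches from about 0.35 to 0.975 m from the base axis. Payload 4.9 kg.
Tool frame: the origin (TCP) lies midway between the tips of the shut fingers; the grasp point (between the pads) lies 19 mm behind it; z points along the fingers, y is the line along which they close (so a half turn about z gives the same grasp; the last joint's range is limited). The gripper opens to 85 mm and grips with 20 to 120 N. Pads are 22 mm wide; open, the fingers measure 114 mm over their backs; the gripper's body (76 mm by 85 mm) begins 54 mm behind the grasp point. The pads swing forward as they close: fully open they stand 13 mm farther back than shut.
Start: joints at [1.041, 0.053, 1.613, -0, 1.476, -0.119], TCP at [0.25, 0.573, 0.201] pointing down, gripper open.
Joint ranges: [-3.01, 3.01], [-1.01, 2.22], [0.06, 2.58], [-1.02, 4.17], [0.09, 2.62], [-3.14, 3.14]. Speed limits (rad/s): [2.57, 2.57, 3.14, 3.14, 3.14, 3.14].

INTERFACE

Orientations are given as a unit quaternion [w, x, y, z].
In Python, from plant import state, grab_frame, job_done, cut_out, place_of gives the robot as it stands.
- The arm moves only by the tool jog_arm, never from a script. Its argument "motion" is text: rows parted by semicolons, each of 7 numbers parted by spaces: the opening in per cent of the stroke, from 0 (shut) to 100 (fully open), then the shift along the tool's x, y, z as a fraction of full scale, then the turn, a rotation vector about the tool's x, y, z as a fraction of full scale. A call has exactly 5 rows; each row is the pose to reach, as a shift and turn from the pose commanded when the call began, along the tool's axes at that moment; what a row does not reach only later rows make up. Full scale, the value 1, is 50 cm for a shift and 1.5 rad for a turn. A row lasts 1/8 s, in which the tool goes at most 62.5 mm and 10.7 degrees, less where a joint would pass 70% of its speed; a pose out of reach is approached as far as the arm can. A call with a number of a shift or a turn outside -1 to 1 is refused whole. A call with a gripper value outside its range is refused whole. The fingers move at their own pace and stop on an object; the grip force is fixed at half the most. Time passes only in rows, so rows that repeat a pose let the fingers close, or fill a call up. It gives the time, the measured TCP pose, the force, the opening and the grip force at its end, in the units of the state.
- state(): the state, without advancing time (a new reading comes with each control period).
- grab_frame(name): name is "scene" or "top"; returns a dict with "color" (480x640x3 uint8, red, green, blue), "range_z" (480x640 float32, m along the optical axis (not along the pixel's ray), 0 where there is no reading), "intrinsics" (3x3 intrinsics, pixels), "world_from_camera" (4x4, takes a point from camera to world coordinates). Camera axes: x right, y up, looking along -z (the intrinsics and any distortion apply to the point x, -y, -z); pixel columns grow to the right and rows downward; lengths in m; the calibration is good to about 2 mm. A picture is of the moment at which its call begins.
- job_done(): hands the job in; it is judged then, once.
Trained networks look in the newest picture that a camera, given by its name, has taken for a name from the list of things; names that differ only in an ending like _2 or _b are one class to them, and where a whole thing is asked for, a point or a joint stands for the part that bears it (a point fixed in the world has none). Each returns a list of dicts, best first, with "p" (0 to 1); they miss things now and then, are a little off and sometimes report something else, mostly with a low value. They report only what shows in the picture. A call takes as long as a camera call.
- cut_out(camera, thing): "pixels" (480x640 bool, what is visible of it).
- place_of(camera, thing): "at" ([x, y, z] in m, in world coordinates, good to about 4 mm: a listed point, or the origin of a listed thing).
The state is a dict: "time": time; "joint_pos": joint angles; "joint_vel": joint speeds; "joint_efforts": joint torques, N m; "tool_pos": TCP position; "tool_rot": TCP orientation; "contact_force": force on the tool from outside, world axes, zero at the start; "ft_torque": the same for the moment, N m; "gripper_width": opening from 0.0 (shut) to 1.0 (fully open); "grasp_force": force on a finger pad.
Only numpy, scipy, OpenCV 4.12 (cv2) and the standard library are available. Lean on these libraries where they do the work, as an engineer would, in place of code of your own. Each camera call takes 0.05 s, during which the arm holds its last target. There are 200 camera calls.

TASK

Take the magazine that is filled with glass slides out of the bench dock, lay it on the scanner's loading shelf in line with the port, nose towards the flap, and let go of it. Then slide it in by the pull grip at its tail, gently through the spring flap, until it is fully home against the stop and the flap has shut behind it, and let go. Keep it level so that no slide falls out, and leave the empty magazine, the jar and the oil bottle where they are.

Things in the scene. Friction and masses are not known exactly. Their poses are not given: they have to be found in the camera images.
- mag_center (a point): Magazine to load: grey, open-topped, filled with ten glass slides on edge (white ends), 0.2 to 0.33 kg. Point: centre of its box, 16 above its underside; x to the nose, z up. Box 84 long, 52 wide, 32 high (x -42 to 42). Nose 44 wide runs on to x = 58, bevelled from 32 high to 12 at its front. It starts lying in either place of the dock, nose roughly towards the scanner.
- mag_grip (a point): Pull grip at the tail of the filled magazine: solid block 24 wide (y), 28 long (x), 26 high, its underside level with the box's. Point: its centre, 112 behind the box's centre, 13 above its underside; axes as the magazine's. A stem 12 wide and 12 high joins it to the box. When the magazine is home the flap shuts around the stem, and the grip stays outside, its front 14 mm before the flap.
- spare_center (a point): Empty magazine: same shape, size and axes as the filled one, but with no slides in it. It lies in the other place of the dock and stays there.
- dock_mid (a point): White fixed dock, 206 by 176. Point: on its base plate (8 above the bench), where the magazines lie, midway between their box centres, which are at y = +50 and -50; x to their noses. Each nose end sits in a cup 18 high (from x = 32 on), each pull grip in a pocket 26 high (x below -94), 3 to 4 play. Only the middle of the box can be taken; lift it straight up 30 or more.
- port (a point): Middle of the scanner's port on its floor, 22 above the bench, in the shut flap's plane. x points inward (loading direction), z up. Port 60 wide, 40 high. Level loading shelf, flush with the floor, 110 wide, x -150 to 0; on it two guide rails 18 high, 4 thick, 60 apart, x -42 to 0 (4 mm play each side). The loader is 50 high above this floor over x -5 to 190, 170 wide; a tall housing follows.
- home (a point): Where the centre of the magazine's box lies when it is fully home with its nose on the rigid stop: 84 mm beyond the flap's plane, 16 above the port's floor; axes as the port's.
- flap (a joint): Spring flap in the port: aluminium, 56 wide, 38 high, 3 thick, with a notch 30 wide, 20 high in its lower edge for the stem; hinged at its top edge 40 above the floor. 0 rad = shut, positive = swung inward (to 1.4). Its spring (0.06 N m per rad, about 2 N when wide open) shuts it. It rides on the box at about 1.35 rad and drops shut once the box's rear is 37 mm past it.
- jar: Glass staining jar with white lid, 60 diameter, 109 high, standing on the bench; origin under its centre. Stays where it is.
- oil: Small amber immersion-oil bottle, 38 diameter, 78 high, standing on the bench; origin under its centre. Stays where it is.

How it is judged:
On the way:
1. the filled magazine lies level on the loading shelf, nose to the port and roughly in line with it, not yet in the port by more than half, and the fingers have let go of it (x of mag_center in the frame of port between -0.14 and 0 m and y of mag_center in the frame of port between -0.025 and 0.025 m and z of mag_center in the frame of port between 0.012 and 0.02 m and x of port in the frame of mag_center above 0 m and angle between the x axis of mag_center and the x axis of port, either way round below 0.3 rad and contact force between the fingers and mag below 0.2 N and linear speed of mag below 0.02 m/s), for 0.2 s.
At the end, for the whole second after the job is handed in: The filled magazine rests in the scanner within 4 mm of the stop, flat on the bay floor; the flap is shut behind its box (within 0.06 rad); the empty magazine is still in its place in the dock (within 20 mm), the jar and the oil bottle within 30 mm of where they stood (x of mag_center in the frame of home between -0.004 and 0.004 m and y of mag_center in the frame of home between -0.007 and 0.007 m and z of mag_center in the frame of home between -0.004 and 0.004 m and value of joint flap between -0.06 and 0.06 rad and linear speed of mag below 0.01 m/s and distance of spare_center from where it was at the start of the episode below 0.02 m and distance of each of jar, oil from where it was at the start of the episode below 0.03 m); the robot touches nothing.
It fails at once if the filled magazine is tipped by more than 0.5 rad (angle between mag_center's own z axis and vertical above 0.5 rad).
It fails at once if the filled magazine is rammed against the scanner with more than 60 N (contact force between mag and scanner above 60 N).
It fails at once if the empty magazine is moved from its place by more than 30 mm (distance of spare_center from where it was at the start of the episode above 0.03 m).
It fails at once if the jar or the oil bottle is knocked over (angle between any of jar, oil's own z axis and vertical above 0.5 rad).
It also fails if it takes over 48 s, if anything falls off the work surface, if the arm or the gripper's body presses on something with over 40 N, if the wrist force passes 120 N, or if a joint passes its speed limit or range.

## Working session

There is one attempt and no reset: what is moved stays moved. The work goes in short steps, Python scripts to look and compute and a tool call to move; the robot and the scene stay as the last step left them, time stands still between calls to the robot, and variables do not carry over. Pictures are saved under pics/ and viewed, at most 13 in all, crops included, and the job is handed in when it is done.

Besides the shell and the picture viewer there is one more tool, called after "Emit:" by a JSON object that holds its "op" and its "data". jog_arm: Moves the arm, as the interface text tells. Shift numbers are shares of 50 cm and turn numbers shares of 1.5 rad, none past 1 either way. Its arguments: {"type":"object","properties":{"motion":{"type":"string"}},"required":["motion"]}

```bash
mkdir -p pics; ls
cat > a.py <<'E'
from plant import *
import cv2,numpy as np
f={}
for c in("scene","top"):
    f[c]=grab_frame(c); cv2.imwrite(f"pics/{c}0.png",f[c]["color"][:,:,::-1])
    np.savez(f"{c}0.npz",**f[c])
    print(c,f[c]["world_from_camera"].round(3).tolist(),f[c]["intrinsics"].round(1).tolist())
    for t in("mag_center","mag_grip","spare_center","dock_mid","port","home","jar","oil"):
        print(t,[(np.round(d["at"],3).tolist(),round(float(d["p"]),2)) for d in place_of(c,t)[:3]])
s=state();print(s)
E
python3 a.py
```

```text
pics
scene [[-0.05, -0.788, 0.614, 1.366], [0.999, -0.041, 0.029, -0.072], [0.002, 0.614, 0.789, 1.103], [0.0, 0.0, 0.0, 1.0]] [[569.1, 0.0, 324.3], [0.0, 569.1, 229.0], [0.0, 0.0, 1.0]]
mag_center []
mag_grip [([0.475, -0.433, 0.022], 0.86)]
spare_center [([0.424, -0.297, 0.022], 0.79)]
dock_mid [([0.468, -0.311, 0.006], 0.81)]
port [([0.543, 0.107, 0.019], 0.68)]
home [([0.54, 0.184, 0.044], 0.67), ([0.476, -0.432, 0.022], 0.46)]
jar [([0.75, -0.144, 0.003], 0.73)]
oil [([0.718, 0.003, -0.0], 0.57)]
top [[-0.013, 0.992, -0.124, 0.421], [-1.0, -0.014, -0.008, -0.107], [-0.01, 0.124, 0.992, 1.241], [0.0, 0.0, 0.0, 1.0]] [[568.1, 0.0, 329.9], [0.0, 568.1, 241.0], [0.0, 0.0, 1.0]]
mag_center [([0.516, -0.333, 0.028], 0.8)]
mag_grip [([0.481, -0.433, 0.019], 0.7), ([0.473, -0.313, 0.011], 0.66), ([0.725, 0.001, -0.002], 0.43)]
spare_center []
dock_mid [([0.473, -0.314, 0.01], 0.85)]
port [([0.544, 0.103, 0.015], 0.55)]
home [([0.54, 0.189, 0.038], 0.87)]
jar [([0.749, -0.147, -0.002], 0.87)]
oil [([0.724, 0.003, 0.001], 0.8)]
{'time': 0.9, 'joint_pos': array([ 1.04096548e+00,  5.26905317e-02,  1.61285375e+00, -2.68413197e-06,
        1.47596441e+00, -1.19005208e-01]), 'joint_vel': array([ 0.00019724, -0.00062448, -0.00114487,  0.00084267, -0.00060733,
       -0.00152693]), 'joint_efforts': array([-3.63602157e-04, -3.93674254e+01, -3.70469141e+01, -1.69615259e-04,
        3.79707362e-04,  2.32176006e-05]), 'tool_pos': array([0.24961422, 0.57300486, 0.20083711]), 'tool_rot': array([1.46471104e-05, 2.03971195e-01, 9.78976889e-01, 3.93623173e-05]), 'contact_force': array([ 0.64193672, -0.21380957, -0.51530603]), 'ft_torque': array([-0.01803842,  0.05784933, -0.04881195]), 'grasp_force': 0.0, 'gripper_width': 0.995705290623298}
```

View pics/top0.png

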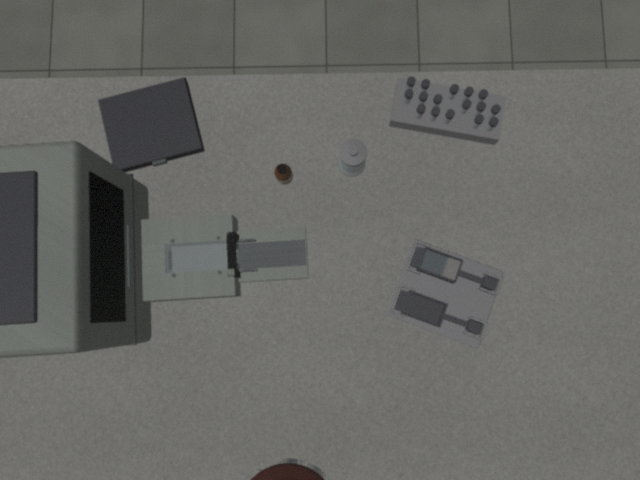

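View pics/scene0.png

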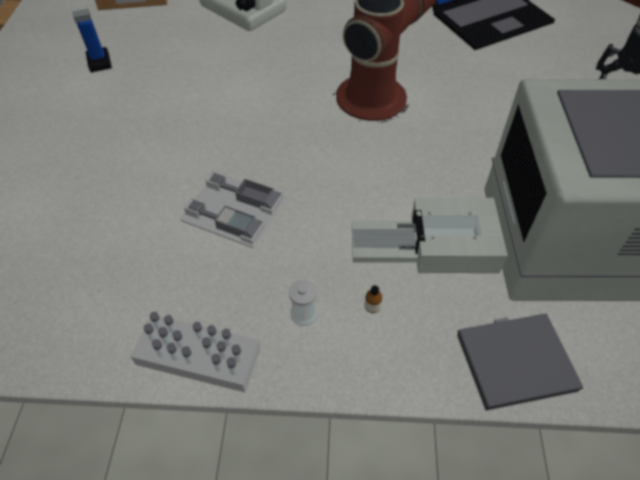

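The top view shows the filled magazine (white slides) at about (437,264), the empty one at (420,308), the port and shelf at (235-305,255), the jar at (353,155) and the oil bottle at (283,172). In the scene view the filled magazine is at (237,222). Next I'll fit the port's and magazine's axes.

```bash
cat > b.py <<'E'
import numpy as np,cv2
def pts(F):
    K=F["intrinsics"];z=F["range_z"];v,u=np.mgrid[:480,:640]
    p=np.stack([(u-K[0,2])/K[0,0]*z,-(v-K[1,2])/K[1,1]*z,-z,np.ones_like(z)],-1)@F["world_from_camera"].T
    p=p[...,:3];p[z==0]=np.nan;return p
def rect(p,m):
    k=cv2.morphologyEx(m.astype(np.uint8),cv2.MORPH_OPEN,np.ones((3,3)))
    n,l,s,_=cv2.connectedComponentsWithStats(k)
    if n<2:return None
    m=l==1+np.argmax(s[1:,4]); q=p[m]
    (c,w,a)=cv2.minAreaRect((q[:,:2]*1000).astype(np.float32));return np.round(c,1),np.round(w,1),round(a,2),m.sum(),np.median(q[:,2]).round(4)
E
python3 - <<'E'
from b import *
from plant import cut_out
for c in("top","scene"):
    F=np.load(c+"0.npz");p=pts(F);x,y,z=p[...,0],p[...,1],p[...,2]
    print(c,"loader",rect(p,(abs(z-.072)<.008)&(y>.05)&(y<.3)&(x>.4)&(x<.7)))
    print("shelf",rect(p,(abs(z-.022)<.007)&(y>-.1)&(y<.09)&(x>.45)&(x<.63)))
    print("dock",rect(p,(z>.004)&(y>-.5)&(y<-.18)&(x>.3)&(x<.62)))
    for t in("mag_center","spare_center"):
        for d in cut_out(c,t)[:2]: print(t,d["p"],rect(p,d["pixels"]))
E
```

```text
top loader (array([536.8, 197.6]), array([174.7, 197.5]), 3.13, np.int64(7695), np.float64(0.0716))
shelf (array([546.5,  23.3]), array([110.6, 136.7]), 2.61, np.int64(3090), np.float64(0.0219))
dock (array([ 458.7, -343.4]), array([206.3, 175.8]), 68.8, np.int64(7243), np.float64(0.0113))
mag_center 0.86 (array([ 500. , -356.5]), array([184.8,  55.1]), 62.62, np.int64(1606), np.float64(nan))
spare_center 0.61 (array([ 408.7, -324. ]), array([180.3,  47.5]), 64.92, np.int64(1582), np.float64(nan))
scene loader (array([534.9, 197.7]), array([178.2, 198.2]), 2.8, np.int64(5104), np.float64(0.072))
shelf (array([544.3,  22.8]), array([116.2, 136. ]), 2.57, np.int64(2052), np.float64(0.0225))
dock (array([ 447.3, -348. ]), array([223.8, 195. ]), 68.8, np.int64(4669), np.float64(0.0191))
mag_center 0.94 (array([ 503.3, -357.8]), array([186.4,  37.2]), 66.24, np.int64(1175), np.float64(nan))
spare_center 0.7 (array([ 393. , -317.7]), array([191.9,  86.3]), 60.61, np.int64(1109), np.float64(nan))
spare_center 0.34 (array([ 495.6, -358.3]), array([180.9,  52.2]), 65.66, np.int64(1159), np.float64(nan))
```

```bash
cat > go.py <<'E'
import sys,numpy as np
from plant import state
from scipy.spatial.transform import Rotation as R
# args: groups "x,y,z,yaw" (mm, deg; yaw = direction of tool y); prints shift and turn fractions from present pose
s=state();R0=R.from_quat(s["tool_rot"],scalar_first=True)
for a in sys.argv[1:]:
    x,y,z,w=map(float,a.split(","));w=np.radians(w)
    Y=np.array([np.cos(w),np.sin(w),0]);Z=np.array([0,0,-1.]);Rt=R.from_matrix(np.stack([np.cross(Y,Z),Y,Z],1))
    d=R0.inv().apply(np.array([x,y,z])/1000-s["tool_pos"])/.5;r=(R0.inv()*Rt).as_rotvec()/1.5
    print(a,"->",*d.round(4),*r.round(4))
print("t",s["time"].__round__(2),(s["tool_pos"]*1000).round(1),"F",s["contact_force"].round(1),"w",round(s["gripper_width"],3))
E
python3 go.py 265,260,200,66.5 360,80,200,40 514.6,-335.7,150,-21.2
```

```text
265,260,200,66.5 -> -0.2782 -0.5616 0.0016 0.0 0.0 -0.0005
360,80,200,40 -> -0.5962 -0.8157 0.0016 0.0 -0.0 0.3079
514.6,-335.7,150,-21.2 -> -1.2117 -1.4544 0.1016 0.0 -0.0 1.02
t 1.1 [249.6 573.  200.8] F [-0.1  0.5  0.9] w 1.004
```

Emit:
{"op": "jog_arm", "data": {"motion": "100 -0.06 -0.11 0 0 0 0; 100 -0.12 -0.22 0 0 0 0; 100 -0.18 -0.33 0 0 0 0; 100 -0.24 -0.44 0 0 0 0.02; 100 -0.278 -0.56 0 0 0 0.05"}}

```text
time: 1.72
tool_pos: [0.2653, 0.2601, 0.201]
tool_rot: [0.0, 0.241, 0.971, 0.0]
contact_force: [0.1, -1.6, 0.8]
gripper_width: 1.004
grasp_force: 0.0
```

```bash
python3 go.py 360,80,200,40 450,-120,180,10 514.6,-335.7,120,-21.2
```

```text
360,80,200,40 -> -0.3358 -0.2297 0.0023 0.0003 0.0005 0.2572
450,-120,180,10 -> -0.682 -0.499 0.0425 0.0005 0.0004 0.6062
514.6,-335.7,120,-21.2 -> -0.998 -0.8198 0.1626 0.0006 0.0003 0.9693
t 1.73 [265.3 260.1 201. ] F [ 0.1 -1.6  0.8] w 1.004
```

Emit:
{"op": "jog_arm", "data": {"motion": "100 -0.11 -0.075 0 0 0 0.09; 100 -0.22 -0.15 0 0 0 0.18; 100 -0.33 -0.23 0 0 0 0.27; 100 -0.43 -0.31 0.01 0 0 0.38; 100 -0.53 -0.38 0.02 0 0 0.48"}}

```text
time: 2.35
tool_pos: [0.4054, -0.0197, 0.1925]
tool_rot: [0.001, 0.569, 0.822, 0.001]
contact_force: [1.4, 2.0, 0.4]
gripper_width: 0.995
grasp_force: 0.0
```

```bash
python3 go.py 514.6,-335.7,120,-21.2
```

```text
514.6,-335.7,120,-21.2 -> -0.6683 -0.0181 0.1457 0.0017 0.0001 0.4861
t 2.35 [405.4 -19.7 192.5] F [1.4 2.  0.4] w 0.995
```

Emit:
{"op": "jog_arm", "data": {"motion": "100 -0.12 0 0.02 0 0 0.1; 100 -0.24 0 0.05 0 0 0.2; 100 -0.36 -0.01 0.08 0 0 0.3; 100 -0.48 -0.015 0.11 0 0 0.4; 100 -0.6 -0.018 0.145 0 0 0.486"}}

```text
time: 2.98
tool_pos: [0.504, -0.3032, 0.1193]
tool_rot: [0.001, 0.825, 0.565, 0.0]
contact_force: [0.4, 0.6, 0.2]
gripper_width: 1.004
grasp_force: 0.0
```

```bash
python3 - <<'E'
from b import *
from plant import *
for c in("top","scene"):
    F=grab_frame(c);p=pts(F);np.savez(c+"1.npz",**F)
    for t in("mag_center","mag_grip","spare_center","dock_mid"): print(c,t,[(np.round(d["at"],4).tolist(),round(d["p"],2)) for d in place_of(c,t)[:2]])
F=np.load("scene1.npz")
cv2.imwrite("pics/s1.png",cv2.resize(F["color"][150:270,160:320,::-1],(800,600),interpolation=cv2.INTER_CUBIC))
E
python3 go.py 514.6,-335.7,60,-21.2
```

```text
top mag_center [([0.5157, -0.3327, 0.0289], 0.46)]
top mag_grip []
top spare_center []
top dock_mid [([0.4724, -0.314, 0.0093], 0.64)]
scene mag_center [([0.5212, -0.327, 0.0253], 0.82)]
scene mag_grip []
scene spare_center [([0.4238, -0.2975, 0.0215], 0.91)]
scene dock_mid [([0.4716, -0.3113, 0.0065], 0.55)]
514.6,-335.7,60,-21.2 -> -0.0588 0.0454 0.1215 0.0013 0.0004 0.005
t 3.48 [ 503.7 -300.1  120.7] F [ 1.7 -0.1  0.1] w 0.999
```

View pics/s1.png

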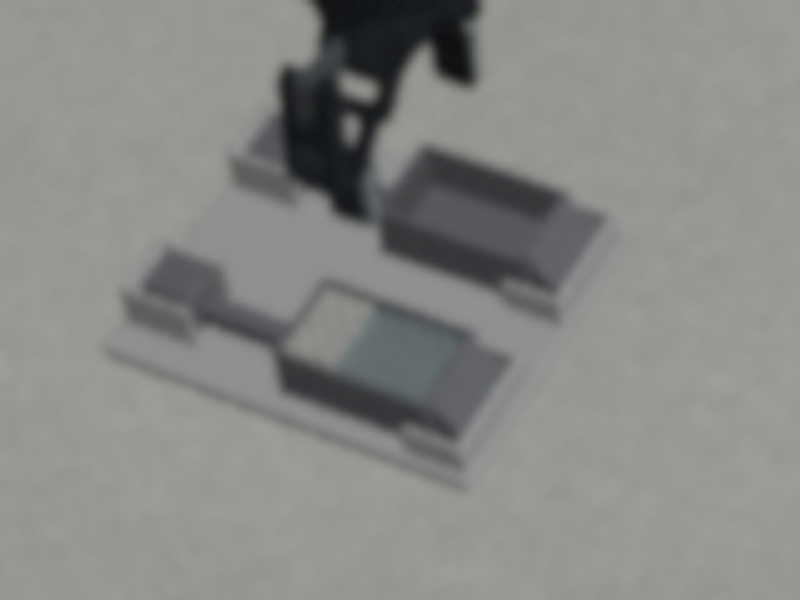

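The filled magazine (crop about (390,350)) lies beside the empty one (480,220), and the gripper hovers above the dock's near-tail side. The estimates agree, so I'll descend.

```bash
python3 go.py 515.8,-334.4,70,-21.2 515.8,-334.4,14,-21.2
```

```text
515.8,-334.4,70,-21.2 -> -0.0555 0.0468 0.1015 0.0013 0.0004 0.005
515.8,-334.4,14,-21.2 -> -0.0555 0.0465 0.2135 0.0013 0.0004 0.005
t 3.48 [ 503.7 -300.1  120.7] F [ 1.7 -0.1  0.1] w 0.999
```

Emit:
{"op": "jog_arm", "data": {"motion": "100 -0.055 0.047 0 0 0 0.005; 100 -0.055 0.047 0.06 0 0 0.005; 100 -0.055 0.047 0.12 0 0 0.005; 100 -0.055 0.047 0.17 0 0 0.005; 100 -0.055 0.047 0.21 0.001 0 0.005"}}

```text
time: 4.1
tool_pos: [0.5155, -0.3343, 0.0139]
tool_rot: [-0.0, 0.825, 0.565, -0.0]
contact_force: [-0.5, -0.1, 0.7]
gripper_width: 0.997
grasp_force: 0.0
```

```bash
python3 go.py 515.8,-334.4,14,-21.2
```

```text
515.8,-334.4,14,-21.2 -> -0.0 0.0006 -0.0002 -0.0008 0.0001 -0.0004
t 4.1 [ 515.5 -334.3   13.9] F [-0.5 -0.1  0.7] w 0.997
```

Emit:
{"op": "jog_arm", "data": {"motion": "75 0 0 0 0 0 0; 55 0 0 0 0 0 0; 40 0 0 0 0 0 0; 20 0 0 0 0 0 0; 20 0 0 0 0 0 0"}}

```text
time: 4.72
tool_pos: [0.5157, -0.3352, 0.0149]
tool_rot: [-0.0, 0.826, 0.564, -0.0]
contact_force: [-0.3, -0.7, 0.3]
gripper_width: 0.197
grasp_force: 0.0
```

Run:
```python
from b import *
from plant import *
for c in("top","scene"):
    F=grab_frame(c);np.savez(c+"2.npz",**F)
    for t in("mag_center","mag_grip","spare_center"): print(c,t,[(np.round(d["at"],4).tolist(),round(d["p"],2)) for d in place_of(c,t)[:2]])
A=cv2.resize(np.load("scene2.npz")["color"][130:280,160:320,::-1],(640,600),interpolation=cv2.INTER_CUBIC)
cv2.imwrite("pics/s2.png",A)
print(state())
```

```text
top mag_center [([0.5188, -0.333, 0.0276], 0.6)]
top mag_grip []
top spare_center []
scene mag_center [([0.5201, -0.3279, 0.0224], 0.89)]
scene mag_grip [([0.4725, -0.432, 0.0244], 0.68), ([0.5199, -0.3244, 0.0203], 0.3)]
scene spare_center [([0.4215, -0.298, 0.0242], 0.72)]
{'time': 5.125, 'joint_pos': array([-6.96918396e-01,  2.11072646e-01,  1.76915279e+00, -5.13865625e-04,
        1.16284213e+00, -3.25208158e-01]), 'joint_vel': array([ 0.00103888,  0.00027716, -0.00041961,  0.0005354 , -0.00057583,
        0.00255731]), 'joint_efforts': array([-2.65581039e-04, -4.15244293e+01, -3.22964215e+01, -1.55108624e-03,
        5.25876632e-03, -3.57347517e-05]), 'tool_pos': array([ 0.5155025 , -0.33492111,  0.01435448]), 'tool_rot': array([-6.46006712e-04,  8.25535678e-01,  5.64349400e-01, -4.26737397e-04]), 'contact_force': array([-1.48784652, -0.41066636, -0.13380711]), 'ft_torque': array([-0.00960559, -0.00083621, -0.03864814]), 'grasp_force': 0.0, 'gripper_width': 0.20697506099601973}
```

View pics/s2.png

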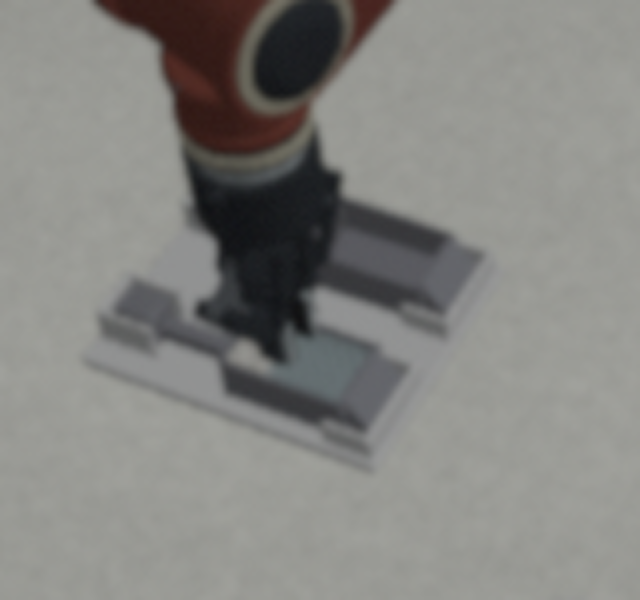

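The fingers at (285,360) and (305,330) appear to have closed over the box top instead of straddling it. I'll check their real height from the depth data.

Run:
```python
from b import *
ax=np.array([.3616,.9323]);py=np.array([-.9323,.3616]);c=np.array([.5172,-.3307])
for cam in("scene1","scene2","top0","top2"):
    F=np.load(cam+".npz");p=pts(F);col=F["color"].astype(int).sum(2)
    q=p[...,:2]-c;a=q@ax;b=q@py;z=p[...,2]
    print(cam,"box-top z hist:",np.round(np.nanpercentile(z[(abs(a)<.035)&(abs(b)<.02)],[5,25,50,75,95]),3))
    for rng in[(-.06,-.045),(-.04,-.02),(-.02,0),(0,.02),(.02,.04)]:
        print(rng,[ (lambda s:(round(float(np.nanmedian(s)),3),len(s)) if len(s) else None)(z[(a>rng[0])&(a<rng[1])&(b>y0)&(b<y0+.01)]) for y0 in np.arange(-.05,.05,.01)])
F=np.load("scene2.npz");p=pts(F)
for v in range(205,226,3): print(v,[tuple((p[v,u]*1000).round().tolist())+(int(F["color"][v,u].sum()),) for u in range(222,246,4)])
```

```text
scene1 box-top z hist: [0.038 0.277 0.386 0.447 0.465]
(-0.06, -0.045) [(0.0, 21), (0.005, 28), (0.008, 20), (0.009, 16), (0.02, 15), (0.023, 7), (0.012, 1), None, (0.012, 1), (0.012, 4)]
(-0.04, -0.02) [(0.0, 27), (0.004, 37), (0.021, 79), (0.039, 30), (0.425, 74), (0.441, 171), (0.459, 93), (0.465, 67), (0.471, 29), (0.474, 18)]
(-0.02, 0) [(0.001, 29), (0.006, 38), (0.022, 76), (0.039, 30), (0.428, 147), (0.446, 138), (0.46, 74), (0.465, 71), (0.469, 45), (0.47, 51)]
(0, 0.02) [(0.227, 101), (0.01, 62), (0.022, 85), (0.319, 137), (0.363, 362), (0.453, 118), (0.464, 81), (0.467, 70), (0.468, 31), (0.466, 23)]
(0.02, 0.04) [(0.235, 161), (0.219, 141), (0.176, 177), (0.323, 399), (0.344, 452), (0.319, 140), (0.466, 76), (0.467, 61), (0.466, 46), (0.35, 34)]
scene2 box-top z hist: [0.037 0.077 0.204 0.359 0.364]
(-0.06, -0.045) [(-0.0, 16), (0.004, 26), (0.324, 87), (0.345, 87), (0.357, 54), (0.364, 46), (0.368, 32), (0.374, 19), (0.378, 12), (0.379, 8)]
(-0.04, -0.02) [(0.0, 26), (0.178, 81), (0.258, 239), (0.349, 92), (0.359, 69), (0.363, 39), (0.363, 30), (0.363, 45), (0.368, 62), 
[... 2461 characters left out ...]
0, 370)]
214 [(569.0, -340.0, 117.0, 192), (553.0, -336.0, 99.0, 92), (535.0, -332.0, 77.0, 182), (504.0, -332.0, 39.0, 263), (503.0, -322.0, 39.0, 261), (504.0, -312.0, 40.0, 282)]
217 [(516.0, -359.0, 41.0, 406), (531.0, -344.0, 60.0, 113), (531.0, -335.0, 60.0, 154), (526.0, -327.0, 55.0, 299), (511.0, -322.0, 37.0, 320), (511.0, -312.0, 38.0, 316)]
220 [(526.0, -357.0, 42.0, 410), (522.0, -349.0, 38.0, 358), (536.0, -335.0, 56.0, 191), (526.0, -328.0, 44.0, 311), (522.0, -320.0, 39.0, 320), (524.0, -309.0, 42.0, 322)]
223 [(530.0, -358.0, 35.0, 248), (534.0, -347.0, 41.0, 336), (533.0, -337.0, 40.0, 323), (532.0, -328.0, 40.0, 325), (535.0, -317.0, 44.0, 322), (530.0, -309.0, 39.0, 321)]
```

Run:
```python
from b import *
F=np.load("scene1.npz");p=pts(F);col=F["color"].astype(int).sum(2)
print("tool then 503.7 -300.1 z120.7; low points of near finger:")
for v in range(180,200,2): print(v,[tuple((p[v,u]*1000).round().tolist())+(int(col[v,u]),) for u in range(222,238,3)])
print("far finger");
for v in range(150,170,3): print(v,[tuple((p[v,u]*1000).round().tolist())+(int(col[v,u]),) for u in range(246,258,3)])
```

```text
tool then 503.7 -300.1 z120.7; low points of near finger:
180 [(560.0, -327.0, 220.0, 91), (571.0, -317.0, 232.0, 74), (567.0, -312.0, 229.0, 99), (553.0, -309.0, 214.0, 93), (549.0, -304.0, 210.0, 282), (362.0, -349.0, 6.0, 434)]
182 [(567.0, -325.0, 222.0, 94), (573.0, -317.0, 229.0, 79), (568.0, -312.0, 224.0, 85), (556.0, -309.0, 211.0, 88), (549.0, -305.0, 203.0, 296), (375.0, -347.0, 12.0, 428)]
184 [(568.0, -326.0, 216.0, 82), (572.0, -318.0, 222.0, 70), (569.0, -313.0, 218.0, 88), (553.0, -311.0, 202.0, 105), (548.0, -306.0, 196.0, 304), (380.0, -346.0, 11.0, 424)]
186 [(569.0, -326.0, 212.0, 124), (573.0, -319.0, 216.0, 77), (571.0, -313.0, 215.0, 87), (554.0, -312.0, 195.0, 134), (548.0, -307.0, 190.0, 299), (385.0, -346.0, 7.0, 379)]
188 [(392.0, -384.0, 6.0, 326), (400.0, -374.0, 15.0, 182), (552.0, -320.0, 187.0, 82), (551.0, -313.0, 187.0, 123), (552.0, -306.0, 188.0, 277), (425.0, -336.0, 45.0, 277)]
190 [(403.0, -382.0, 10.0, 422), (403.0, -374.0, 11.0, 329), (553.0, -320.0, 181.0, 78), (557.0, -312.0, 186.0, 106), (552.0, -307.0, 181.0, 275), (424.0, -337.0, 37.0, 24
[... 821 characters left out ...]
489.0, -284.0, 232.0, 85), (462.0, -284.0, 205.0, 72), (462.0, -277.0, 206.0, 116), (460.0, -271.0, 204.0, 304)]
156 [(491.0, -285.0, 224.0, 74), (455.0, -287.0, 189.0, 57), (465.0, -277.0, 200.0, 142), (458.0, -272.0, 193.0, 368)]
159 [(458.0, -294.0, 182.0, 204), (461.0, -286.0, 185.0, 50), (461.0, -279.0, 185.0, 79), (461.0, -272.0, 187.0, 351)]
162 [(291.0, -336.0, 1.0, 300), (461.0, -287.0, 176.0, 54), (462.0, -280.0, 177.0, 66), (462.0, -273.0, 178.0, 332)]
165 [(303.0, -334.0, 2.0, 409), (460.0, -289.0, 165.0, 219), (462.0, -281.0, 167.0, 97), (467.0, -273.0, 173.0, 313)]
168 [(313.0, -333.0, 1.0, 450), (312.0, -325.0, -0.0, 443), (311.0, -317.0, -0.0, 405), (318.0, -307.0, 7.0, 426)]
```

The depth data shows the open tips at z of about 166 mm where a TCP reading of 121 mm implies 134, so the real tool is about 31 mm higher than reported. I'll go up, open, and look again.

Emit:
{"op": "jog_arm", "data": {"motion": "20 0 0 -0.06 0 0 0; 40 0 0 -0.1 0 0 0; 100 0 0 -0.1 0 0 0; 100 0 0 -0.1 0 0 0; 100 0 0 -0.1 0 0 0"}}

```text
time: 5.75
tool_pos: [0.5148, -0.3343, 0.063]
tool_rot: [-0.002, 0.826, 0.564, -0.001]
contact_force: [0.7, 0.4, -0.6]
gripper_width: 0.993
grasp_force: 0.0
```

Run:
```python
from b import *
from plant import *
s=state();print(s["tool_pos"],s["gripper_width"])
F=grab_frame("scene");np.savez("scene3.npz",**F);p=pts(F)
print([(np.round(d["at"],4).tolist(),round(d["p"],2)) for d in place_of("scene","mag_center")[:2]])
d=F["range_z"];col=F["color"].astype(int).sum(2);q=p-s["tool_pos"]
w=np.radians(-21.2);Y=np.array([np.cos(w),np.sin(w)]);X=np.array([np.sin(w),-np.cos(w)])
a=q[...,:2]@X;b=q[...,:2]@Y;z=q[...,2]
m=(abs(a)<.03)&(abs(b)<.075)&(p[...,2]>.055)&(z<.1)
for side in(1,-1):
    k=m&(b*side>.02)
    for lo in np.arange(0,.1,.01):
        n=k&(z>=lo)&(z<lo+.01)
        if n.sum(): print(side,"z+%.0f"%(lo*1e3),n.sum(),"along",(np.percentile(a[n],[5,50,95])*1e3).round(),"across",(np.percentile(b[n],[5,50,95])*1e3).round())
cv2.imwrite("pics/s3.png",cv2.resize(F["color"][130:280,160:320,::-1],(640,600),interpolation=cv2.INTER_CUBIC))
```

```text
[ 0.51482416 -0.33433062  0.06297796] 0.9934029800413918
[([0.5185, -0.3263, 0.0233], 0.6)]
1 z+40 4 along [-11.  -8.  -7.] across [44. 45. 48.]
1 z+50 24 along [-12.  -8.   3.] across [42. 49. 55.]
1 z+60 28 along [-11.  -7.   5.] across [42. 51. 55.]
1 z+70 20 along [-12.  -9.  -5.] across [40. 48. 55.]
1 z+80 7 along [-13. -11.  -8.] across [49. 53. 63.]
1 z+90 67 along [-14. -10.   7.] across [39. 62. 72.]
-1 z+40 13 along [-9.  3.  8.] across [-48. -45. -44.]
-1 z+50 31 along [-13.  -4.   9.] across [-55. -45. -42.]
-1 z+60 25 along [-12.  -4.  10.] across [-48. -45. -43.]
-1 z+70 28 along [-12.  -4.   6.] across [-50. -45. -42.]
-1 z+80 23 along [-12.  -9.  -1.] across [-58. -47. -43.]
-1 z+90 36 along [-13.  -8.   0.] across [-72. -63. -49.]
```

View pics/s3.png

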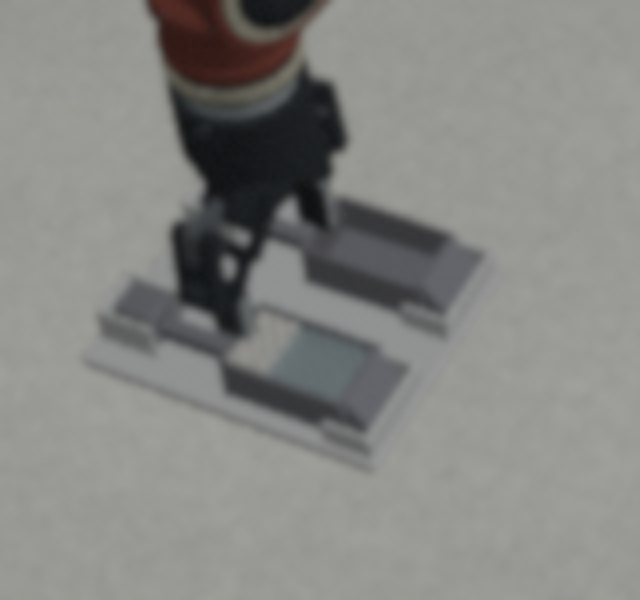

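The open tips are about 44 mm above the reported TCP, which is 31 mm more than stated, and are well centred laterally. The magazine is unmoved. I'll descend to a reported z of about -16 mm.

Emit:
{"op": "jog_arm", "data": {"motion": "100 0.003 0 0.04 0 0 0; 100 0.003 0 0.08 0 0 0; 100 0.003 0 0.12 0 0 0; 100 0.003 0 0.14 0 0 0; 100 0.003 0 0.158 0 0 0"}}

```text
time: 6.48
tool_pos: [0.5159, -0.3334, -0.0156]
tool_rot: [-0.001, 0.826, 0.564, -0.001]
contact_force: [-0.3, -0.5, -0.5]
gripper_width: 1.0
grasp_force: 0.0
```

Emit:
{"op": "jog_arm", "data": {"motion": "75 0 0 0 0 0 0; 65 0 0 0 0 0 0; 50 0 0 0 0 0 0; 30 0 0 0 0 0 0; 30 0 0 0 0 0 0"}}

```text
time: 7.1
tool_pos: [0.5168, -0.3342, -0.0134]
tool_rot: [0.0, 0.826, 0.564, -0.0]
contact_force: [0.9, 0.4, 5.4]
gripper_width: 0.595
grasp_force: 65.5
```

Emit:
{"op": "jog_arm", "data": {"motion": "30 0 0 -0.02 0 0 0; 30 0 0 -0.05 0 0 0; 30 0 0 -0.09 0 0 0; 30 0 0 -0.13 0 0 0; 30 0 0 -0.16 0 0 0"}}

```text
time: 7.72
tool_pos: [0.5168, -0.3341, 0.0678]
tool_rot: [0.001, 0.826, 0.564, -0.0]
contact_force: [0.6, 0.7, -3.0]
gripper_width: 0.6
grasp_force: 64.7
```

```bash
python3 - <<'E'
from b import *
from plant import *
F=grab_frame("scene");np.savez("scene4.npz",**F)
for t in("mag_center","mag_grip","spare_center"):print(t,[(np.round(d["at"],4).tolist(),round(d["p"],2)) for d in place_of("scene",t)[:2]])
cv2.imwrite("pics/s4.png",cv2.resize(F["color"][130:280,160:320,::-1],(640,600),interpolation=cv2.INTER_CUBIC))
E
python3 go.py 530,-140,66.5,0 550,20,60,2.9
```

```text
mag_center [([0.5196, -0.33, 0.1042], 0.75)]
mag_grip []
spare_center [([0.4218, -0.2973, 0.0257], 0.9)]
530,-140,66.5,0 -> 0.3709 -0.1149 -0.0014 -0.0007 0.0 -0.2477
550,20,60,2.9 -> 0.6836 -0.1937 0.0116 -0.0007 -0.0 -0.2814
t 7.92 [ 516.2 -333.6   65.8] F [-0.2 -0.1 -3.2] w 0.597
```

View pics/s4.png

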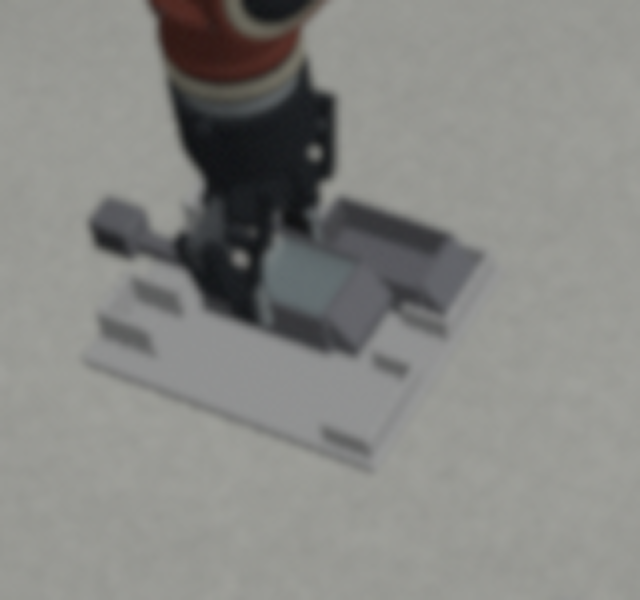

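The magazine hangs level in the grip at about (330,290), and the empty one and the dock are undisturbed. Now I'll carry it to the shelf.

Emit:
{"op": "jog_arm", "data": {"motion": "30 0.04 -0.012 0 0 0 -0.03; 30 0.12 -0.036 0 0 0 -0.08; 30 0.21 -0.063 0 0 0 -0.14; 30 0.31 -0.09 0 0 0 -0.2; 30 0.4 -0.117 0 0 0 -0.24"}}

```text
time: 8.55
tool_pos: [0.5332, -0.1229, 0.0643]
tool_rot: [-0.002, 0.71, 0.704, -0.0]
contact_force: [0.6, -0.4, -3.0]
gripper_width: 0.596
grasp_force: 64.6
```

```bash
python3 go.py 546,16,60,2.9
```

```text
546,16,60,2.9 -> 0.278 0.0236 0.0091 -0.0022 -0.0013 -0.0388
t 8.55 [ 533.2 -122.9   64.3] F [ 0.6 -0.4 -3. ] w 0.596
```

Emit:
{"op": "jog_arm", "data": {"motion": "30 0.08 0.006 0 0 0 -0.01; 30 0.16 0.013 0 0 0 -0.02; 30 0.22 0.019 0.003 -0.002 0 -0.03; 30 0.26 0.022 0.006 -0.002 0 -0.039; 30 0.278 0.0236 0.009 -0.002 0 -0.039"}}

```text
time: 9.18
tool_pos: [0.5469, 0.0141, 0.0603]
tool_rot: [-0.0, 0.69, 0.724, 0.0]
contact_force: [0.3, -0.1, -2.1]
gripper_width: 0.593
grasp_force: 64.6
```

```bash
cat > look.py <<'E'
import sys
from b import *
from plant import *
n=sys.argv[1]
for c in("top","scene"):
    F=grab_frame(c);np.savez(c+n+".npz",**F)
    for t in("mag_center","mag_grip","port","spare_center"):print(c,t,[(np.round(d["at"],4).tolist(),round(float(d["p"]),2)) for d in place_of(c,t)[:1]])
cv2.imwrite(f"pics/p{n}.png",cv2.resize(np.load(f"scene{n}.npz")["color"][160:300,300:500,::-1],(800,560),interpolation=cv2.INTER_CUBIC))
E
python3 look.py 5;python3 go.py 546,16,2,2.9
```

```text
top mag_center []
top mag_grip [([0.5544, -0.093, 0.0952], 0.62)]
top port [([0.544, 0.101, 0.0179], 0.64)]
top spare_center [([0.4244, -0.2945, 0.026], 0.62)]
scene mag_center [([0.5496, 0.0188, 0.0986], 0.7)]
scene mag_grip [([0.5531, -0.0908, 0.0966], 0.92)]
scene port [([0.5431, 0.101, 0.0197], 0.65)]
scene spare_center [([0.4225, -0.2971, 0.023], 0.78)]
546,16,2,2.9 -> 0.0075 -0.0033 0.1183 0.0012 -0.0003 -0.003
t 9.68 [547.7  12.3  61.1] F [ 0.7 -0.3 -2.4] w 0.596
```

View pics/p5.png

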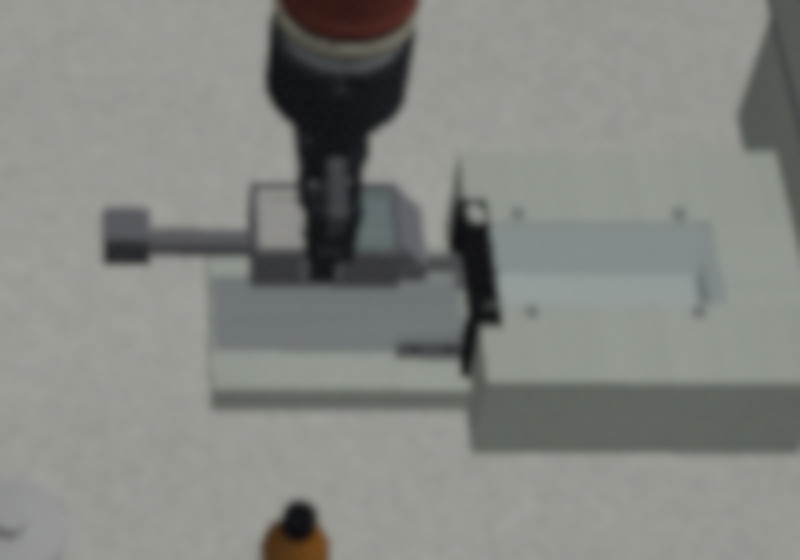

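The magazine hangs level above the shelf at crop (330,230), with its nose towards the port at (475,270). I'll lower it.

Emit:
{"op": "jog_arm", "data": {"motion": "30 0.007 -0.004 0.03 0.001 0 -0.003; 30 0.007 -0.004 0.06 0.001 0 -0.003; 30 0.007 -0.004 0.085 0.001 0 -0.003; 30 0.007 -0.004 0.103 0.001 0 -0.003; 30 0.007 -0.004 0.112 0.001 0 -0.003"}}

```text
time: 10.3
tool_pos: [0.5451, 0.0164, 0.004]
tool_rot: [-0.001, 0.689, 0.725, -0.0]
contact_force: [0.4, 0.6, -3.4]
gripper_width: 0.597
grasp_force: 64.7
```

```bash
python3 go.py 546,16,0,2.9
```

```text
546,16,0,2.9 -> -0.0008 0.0018 0.0081 -0.0008 -0.0005 0.0006
t 10.3 [545.1  16.4   4. ] F [ 0.4  0.6 -3.4] w 0.597
```

Emit:
{"op": "jog_arm", "data": {"motion": "30 0 0 0.002 0 0 0; 30 0 0 0.004 0 0 0; 30 0 0 0.006 0 0 0; 30 0 0 0.007 0 0 0; 30 0 0 0.007 0 0 0"}}

```text
time: 10.92
tool_pos: [0.5456, 0.0163, 0.0016]
tool_rot: [-0.0, 0.689, 0.725, 0.0]
contact_force: [0.4, -0.4, -3.1]
gripper_width: 0.594
grasp_force: 64.7
```

Emit:
{"op": "jog_arm", "data": {"motion": "30 0 0 0.001 0 0 0; 30 0 0 0.002 0 0 0; 30 0 0 0.003 0 0 0; 30 0 0 0.004 0 0 0; 30 0 0 0.004 0 0 0"}}

```text
time: 11.55
tool_pos: [0.5459, 0.0163, 0.0006]
tool_rot: [-0.0, 0.689, 0.725, 0.0]
contact_force: [-3.7, 0.8, 5.6]
gripper_width: 0.59
grasp_force: 65.6
```

Emit:
{"op": "jog_arm", "data": {"motion": "66 0 0 0 0 0 0; 72 0 0 0 0 0 0; 85 0 0 0 0 0 0; 95 0 0 0 0 0 0; 95 0 0 0 0 0 0"}}

```text
time: 12.18
tool_pos: [0.5455, 0.0163, -0.0005]
tool_rot: [-0.0, 0.689, 0.725, 0.0]
contact_force: [0.2, 0.4, 0.5]
gripper_width: 0.947
grasp_force: 0.0
```

Emit:
{"op": "jog_arm", "data": {"motion": "95 0 0 -0.03 0 0 0; 95 0 0 -0.08 0 0 0; 95 0 0 -0.13 0 0 0; 95 -0.1 0 -0.16 0 0 0; 95 -0.2 0 -0.16 0 0 0"}}

```text
time: 12.8
tool_pos: [0.5527, -0.0848, 0.0831]
tool_rot: [0.002, 0.688, 0.726, 0.002]
contact_force: [0.3, 0.3, -0.3]
gripper_width: 0.949
grasp_force: 0.0
```

```bash
python3 look.py 6;python3 - <<'E'
from b import *
for c in("top6","scene6"):
    p=pts(np.load(c+".npz"));x,y,z=p[...,0],p[...,1],p[...,2]
    print(c,"box",rect(p,(abs(z-.052)<.01)&(y>-.05)&(y<.085)&(x>.5)&(x<.6)))
    print(c,"grip",rect(p,(abs(z-.048)<.01)&(y<-.07)&(y>-.13)&(x>.52)&(x<.58)))
E
python3 go.py 552,-92,40,2.9
```

```text
top mag_center [([0.5446, 0.0155, 0.0409], 0.68)]
top mag_grip []
top port [([0.5417, 0.1025, 0.0182], 0.82)]
top spare_center [([0.4236, -0.2904, 0.0241], 0.66)]
scene mag_center [([0.5471, 0.0236, 0.0367], 0.8)]
scene mag_grip [([0.5508, -0.0884, 0.0349], 0.96)]
scene port [([0.5421, 0.1038, 0.0201], 0.69)]
scene spare_center [([0.4209, -0.2983, 0.0239], 0.75)]
top6 box (array([542.2,  60.5]), array([47.2, 22. ]), 7.03, np.int64(166), np.float64(0.0507))
top6 grip None
scene6 box (array([544.9,  26. ]), array([58.4, 94.5]), 3.61, np.int64(790), np.float64(0.0524))
scene6 grip (array([550. , -91.7]), array([29.4, 25.9]), 2.63, np.int64(123), np.float64(0.0478))
552,-92,40,2.9 -> -0.019 0.0018 0.0788 -0.0001 -0.0005 0.0016
t 13.3 [550.6 -82.6  79.4] F [0.3 0.3 0.7] w 0.95
```

View pics/p6.png

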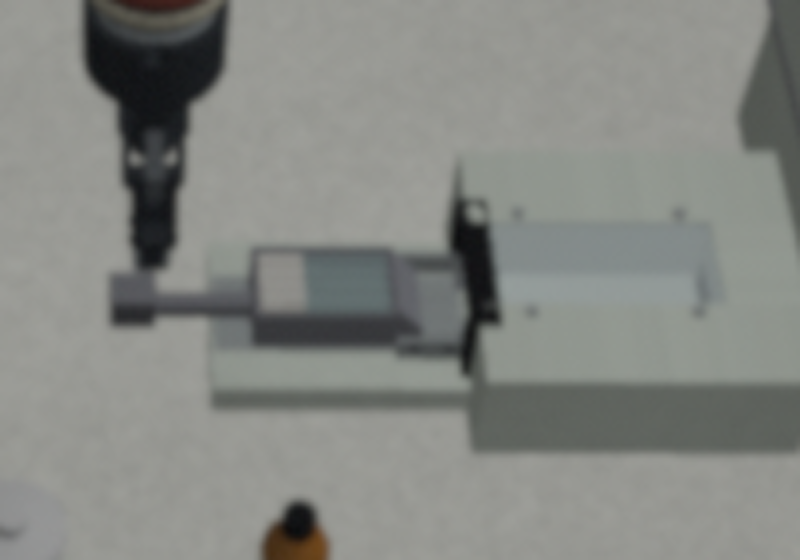

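The magazine lies level on the shelf at crop (325,295), in line with the port, and is released. The grip is at (130,298), about (0.5505, -0.091) in world coordinates. I'll go down on the grip.

Emit:
{"op": "jog_arm", "data": {"motion": "95 -0.018 0 0.03 0 0 0; 95 -0.018 0 0.08 0 0 0; 95 -0.018 0 0.12 0 0 0; 95 -0.018 0 0.15 0 0 0.001; 95 -0.018 0 0.164 0 0 0.001"}}

```text
time: 13.92
tool_pos: [0.5504, -0.0924, -0.004]
tool_rot: [-0.001, 0.689, 0.725, -0.0]
contact_force: [0.1, -0.5, 0.4]
gripper_width: 0.952
grasp_force: 0.0
```

```bash
python3 go.py 550.5,-91.5,-3,2.9
```

```text
550.5,-91.5,-3,2.9 -> 0.0017 0.0002 -0.002 -0.0011 -0.0007 -0.0004
t 13.93 [550.4 -92.4  -4. ] F [ 0.1 -0.5  0.4] w 0.952
```

Emit:
{"op": "jog_arm", "data": {"motion": "60 0 0 0 0 0 0; 45 0 0 0 0 0 0; 35 0 0 0 0 0 0; 20 0 0 0 0 0 0; 10 0 0 0 0 0 0"}}

```text
time: 14.55
tool_pos: [0.5518, -0.0928, -0.0017]
tool_rot: [0.0, 0.689, 0.725, 0.0]
contact_force: [-0.5, -0.8, 3.0]
gripper_width: 0.265
grasp_force: 62.6
```

```bash
python3 look.py 7;python3 go.py 543.5,48,-4,2.9
```

```text
top mag_center [([0.5467, 0.0148, 0.0418], 0.98)]
top mag_grip []
top port [([0.5449, 0.1016, 0.0189], 0.95)]
top spare_center [([0.422, -0.2944, 0.0248], 0.79)]
scene mag_center [([0.5494, 0.0221, 0.0357], 0.94)]
scene mag_grip [([0.5487, -0.0877, 0.0371], 0.65)]
scene port [([0.5465, 0.1025, 0.0204], 0.76)]
scene spare_center [([0.4217, -0.2951, 0.0228], 0.91)]
543.5,48,-4,2.9 -> 0.2821 -0.0024 0.0041 0.0009 -0.0 -0.0005
t 15.05 [551.7 -92.8  -2. ] F [ 0.2 -0.8  5.6] w 0.266
```

View pics/p7.png

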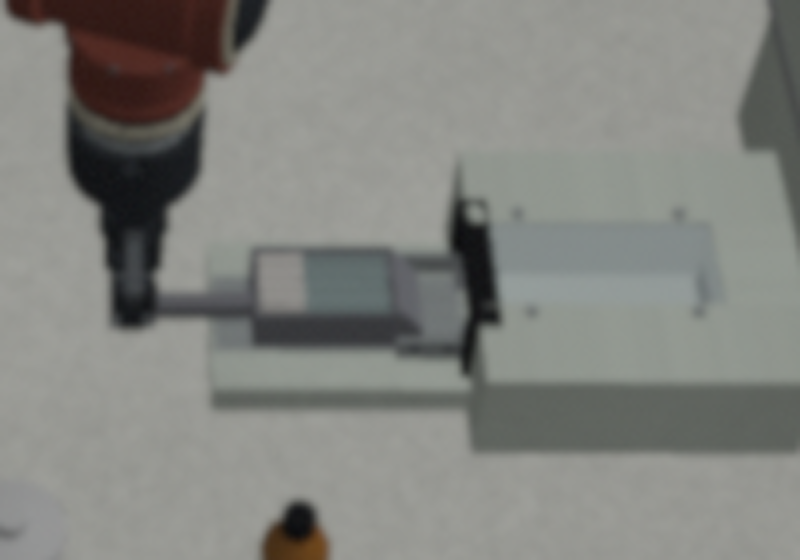

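The grip is held at crop (130,300) and the magazine is straight on the shelf. I'll push gently along tool x.

Emit:
{"op": "jog_arm", "data": {"motion": "10 0.01 0 0 0 0 0; 10 0.025 0 0 0 0 0; 10 0.04 0 0 0 0 0; 10 0.055 0 0 0 0 0; 10 0.07 0 0 0 0 0"}}

```text
time: 15.68
tool_pos: [0.5504, -0.0588, -0.0016]
tool_rot: [0.002, 0.689, 0.725, -0.0]
contact_force: [0.5, -7.5, 7.3]
gripper_width: 0.266
grasp_force: 63.4
```

Emit:
{"op": "jog_arm", "data": {"motion": "10 0.015 0 0 0 0 0; 10 0.03 0 0 0 0 0; 10 0.045 0 0 0 0 0; 10 0.06 0 0 0 0 0; 10 0.075 0 0 0 0 0"}}

```text
time: 16.3
tool_pos: [0.5487, -0.0221, -0.0014]
tool_rot: [0.002, 0.689, 0.725, -0.0]
contact_force: [0.4, -7.6, 6.4]
gripper_width: 0.268
grasp_force: 63.0
```

Emit:
{"op": "jog_arm", "data": {"motion": "10 0.015 0 0 0 0 0; 10 0.03 0 0 0 0 0; 10 0.045 0 0 0 0 0; 10 0.06 0 0 0 0 0; 10 0.07 0 0 0 0 0"}}

```text
time: 16.92
tool_pos: [0.5469, 0.0135, -0.0015]
tool_rot: [0.002, 0.689, 0.725, -0.0]
contact_force: [-0.1, -6.0, 5.8]
gripper_width: 0.263
grasp_force: 63.1
```

Emit:
{"op": "jog_arm", "data": {"motion": "10 0.015 0 0 0 0 0; 10 0.03 0 0 0 0 0; 10 0.045 0 0 0 0 0; 10 0.06 0 0 0 0 0; 10 0.065 0 0 0 0 0"}}

```text
time: 17.55
tool_pos: [0.5453, 0.046, -0.0015]
tool_rot: [0.002, 0.689, 0.725, -0.0]
contact_force: [-0.1, -6.8, 6.2]
gripper_width: 0.263
grasp_force: 63.2
```

```bash
python3 look.py 8;python3 go.py 543.5,48,-4,2.9
```

```text
top mag_center []
top mag_grip []
top port [([0.5444, 0.1037, 0.0178], 0.71)]
top spare_center [([0.4239, -0.295, 0.0249], 0.57)]
scene mag_center []
scene mag_grip [([0.5448, 0.0514, 0.0346], 0.5)]
scene port []
scene spare_center [([0.4226, -0.2971, 0.0253], 0.71)]
543.5,48,-4,2.9 -> 0.0036 -0.0034 0.0051 0.0014 0.0011 -0.0001
t 18.05 [545.3  46.3  -1.4] F [ 1. -4.  7.] w 0.26
```

View pics/p8.png

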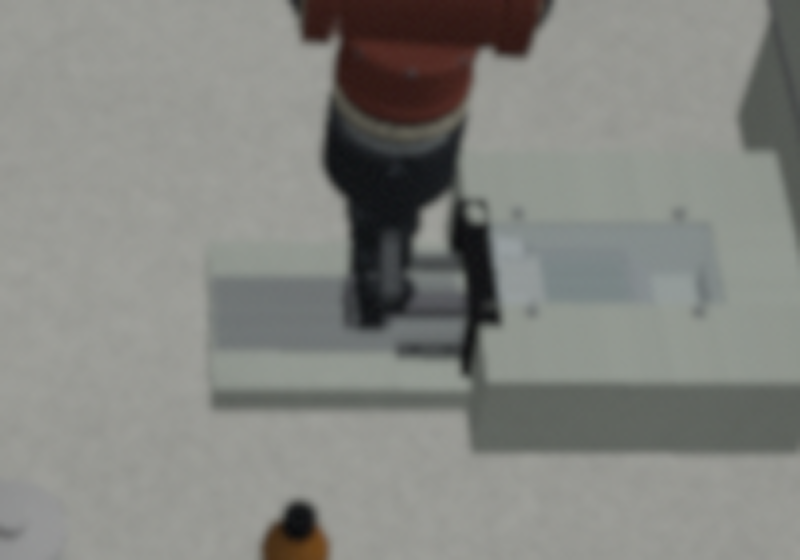

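The magazine is through the flap, visible under the window at (600,275), and the fingers hold the grip at (385,290) near the start of the rails. I'll open slightly, lift, move back, shut the fingers, and then push from behind the grip.

Emit:
{"op": "jog_arm", "data": {"motion": "34 0 0 0 0 0 0; 34 0 0 0 0 0 0; 34 0 0 -0.03 0 0 0; 34 0 0 -0.07 0 0 0; 34 0 0 -0.1 0 0 0"}}

```text
time: 18.68
tool_pos: [0.5452, 0.0473, 0.0501]
tool_rot: [0.001, 0.689, 0.725, 0.001]
contact_force: [0.1, 0.1, -0.8]
gripper_width: 0.336
grasp_force: 0.0
```

Emit:
{"op": "jog_arm", "data": {"motion": "20 -0.03 0 0 0 0 0; 0 -0.07 0 0 0 0 0; 0 -0.1 0 0 0 0 0; 0 -0.1 0 0 0 0 0; 0 -0.1 0 0 0 0 0"}}

```text
time: 19.3
tool_pos: [0.5463, -0.0028, 0.047]
tool_rot: [-0.001, 0.689, 0.724, 0.0]
contact_force: [0.0, -0.2, 0.4]
gripper_width: 0.001
grasp_force: 0.0
```

```bash
python3 look.py 9;python3 - <<'E'
from b import *
p=pts(np.load("scene9.npz"));x,y,z=p[...,0],p[...,1],p[...,2]
print("grip",rect(p,(abs(z-.048)<.006)&(y<.085)&(y>.01)&(x>.525)&(x<.565)))
m=(abs(x-.546)<.04)&(y>-.03)&(y<.03)&(z>.05)&(z<.15)
print("tip low z",np.percentile(z[m],[0,2,10]).round(3),np.percentile(y[m&(z<.1)],[2,50,98]).round(3))
E
python3 go.py 545,0,-2,2.9
```

```text
top mag_center []
top mag_grip [([0.5476, 0.0483, 0.036], 0.6)]
top port [([0.5428, 0.0992, 0.0197], 0.56)]
top spare_center [([0.4221, -0.2946, 0.0258], 0.75)]
scene mag_center []
scene mag_grip [([0.5423, 0.0496, 0.0388], 0.79)]
scene port [([0.5418, 0.1037, 0.0184], 0.85)]
scene spare_center [([0.4206, -0.2962, 0.0228], 0.88)]
grip (array([542.8,  48.8]), array([26.5, 29.9]), 89.17, np.int64(114), np.float64(0.0484))
tip low z [0.081 0.084 0.088] [-0.012 -0.004  0.009]
545,0,-2,2.9 -> 0.0051 -0.0032 0.0992 0.0001 -0.0003 -0.0002
t 19.8 [546.7  -2.5  47.6] F [-0.2 -0.2 -0.5] w -0.0
```

Emit:
{"op": "jog_arm", "data": {"motion": "0 0 -0.003 0.04 0 0 0; 0 0 -0.003 0.08 0 0 0; 0 0 -0.003 0.098 0 0 0; 0 0.02 -0.003 0.098 0 0 0; 0 0.04 -0.003 0.098 0 0 0"}}

```text
time: 20.42
tool_pos: [0.5445, 0.0179, -0.0011]
tool_rot: [0.0, 0.689, 0.725, 0.0]
contact_force: [-0.4, -0.5, 0.4]
gripper_width: -0.002
grasp_force: 0.0
```

Emit:
{"op": "jog_arm", "data": {"motion": "0 0.008 0 0 0 0 0; 0 0.016 0 0 0 0 0; 0 0.024 0 0 0 0 0; 0 0.032 0 0 0 0 0; 0 0.04 0 0 0 0 0"}}

```text
time: 21.05
tool_pos: [0.5439, 0.0369, -0.0007]
tool_rot: [0.001, 0.689, 0.725, 0.0]
contact_force: [-0.1, -5.4, 3.6]
gripper_width: 0.001
grasp_force: 2.6
```

Emit:
{"op": "jog_arm", "data": {"motion": "0 0.004 0 0 0 0 0; 0 0.008 0 0 0 0 0; 0 0.012 0 0 0 0 0; 0 0.016 0 0 0 0 0; 0 0.018 0 0 0 0 0"}}

```text
time: 21.68
tool_pos: [0.5432, 0.0462, -0.001]
tool_rot: [0.0, 0.689, 0.725, 0.0]
contact_force: [0.6, -2.2, 1.8]
gripper_width: -0.003
grasp_force: 0.9
```

```bash
cat > g.py <<'E'
from b import *
from plant import *
F=grab_frame("scene");p=pts(F);x,y,z=p[...,0],p[...,1],p[...,2]
print("grip",rect(p,(abs(z-.048)<.006)&(y<.105)&(y>.02)&(x>.525)&(x<.565)),state()["contact_force"])
for c in("scene","top"): print([(np.round(d["at"],4).tolist(),round(float(d["p"]),2)) for d in place_of(c,"mag_grip")[:1]])
E
python3 g.py
```

```text
grip (array([540.9,  75.9]), array([19. , 28.9]), 87.72, np.int64(61), np.float64(0.0479)) [-0.24274646 -1.8049912   1.4721229 ]
[]
[([0.5476, 0.0483, 0.036], 0.6)]
```

Emit:
{"op": "jog_arm", "data": {"motion": "0 0.002 0 0 0 0 0; 0 0.004 0 0 0 0 0; 0 0.006 0 0 0 0 0; 0 0.008 0 0 0 0 0; 0 0.008 0 0 0 0 0"}}

```text
time: 22.45
tool_pos: [0.5422, 0.0505, -0.0017]
tool_rot: [-0.001, 0.689, 0.725, 0.0]
contact_force: [-0.2, -1.1, 0.9]
gripper_width: 0.001
grasp_force: 0.2
```

Emit:
{"op": "jog_arm", "data": {"motion": "0 0.001 0 0 0 0 0; 0 0.002 0 0 0 0 0; 0 0.003 0 0 0 0 0; 0 0.004 0 0 0 0 0; 0 0.004 0 0 0 0 0"}}

```text
time: 23.08
tool_pos: [0.5429, 0.0508, -0.0012]
tool_rot: [0.001, 0.689, 0.725, -0.0]
contact_force: [1.6, -6.7, 0.3]
gripper_width: 0.002
grasp_force: 3.5
```

Emit:
{"op": "jog_arm", "data": {"motion": "0 0.001 0 0 0 0 0; 0 0.002 0 0 0 0 0; 0 0.002 0 0 0 0 0; 0 0.002 0 0 0 0 0; 0 0.002 0 0 0 0 0"}}

```text
time: 23.7
tool_pos: [0.5431, 0.0508, -0.001]
tool_rot: [0.002, 0.689, 0.725, -0.001]
contact_force: [0.8, -10.0, -0.2]
gripper_width: -0.003
grasp_force: 5.2
```

The push has stalled against rising force, so the nose is on the stop. I'll back off, lift clear, and check.

Emit:
{"op": "jog_arm", "data": {"motion": "0 -0.02 0 0 0 0 0; 0 -0.06 0 0 0 0 0; 0 -0.1 0 -0.05 0 0 0; 0 -0.18 0 -0.15 0 0 0; 0 -0.26 0 -0.25 0 0 0"}}

```text
time: 24.32
tool_pos: [0.5482, -0.0762, 0.1221]
tool_rot: [-0.001, 0.689, 0.725, 0.0]
contact_force: [1.2, -1.2, 0.1]
gripper_width: 0.002
grasp_force: 0.0
```

```bash
python3 g.py; python3 look.py 10
python3 - <<'E'
from b import *
from plant import *
for t in("jar","oil"): print(t,[np.round(d["at"],3) for d in place_of("top",t)[:1]])
s=state();print(s["tool_pos"],s["contact_force"])
E
```

```text
grip (array([542.3,  76.8]), array([26.5, 29.7]), 89.21, np.int64(117), np.float64(0.0476)) [ 3.45634806 -2.75057327  4.98030938]
[([0.7485, -0.144, 0.0001], 0.63)]
[([0.5476, 0.0483, 0.036], 0.6)]
top mag_center []
top mag_grip [([0.5452, 0.0751, 0.0367], 0.68)]
top port [([0.5426, 0.1006, 0.0181], 0.58)]
top spare_center [([0.4253, -0.2954, 0.0242], 0.88)]
scene mag_center []
scene mag_grip []
scene port [([0.5413, 0.1046, 0.0186], 0.69)]
scene spare_center [([0.4248, -0.2981, 0.0229], 0.76)]
jar [array([ 0.748, -0.149, -0.004])]
oil [array([0.722, 0.001, 0.002])]
[ 0.54862185 -0.07447716  0.12076797] [ 0.38941209 -0.81463794 -0.44228882]
```

View pics/p10.png

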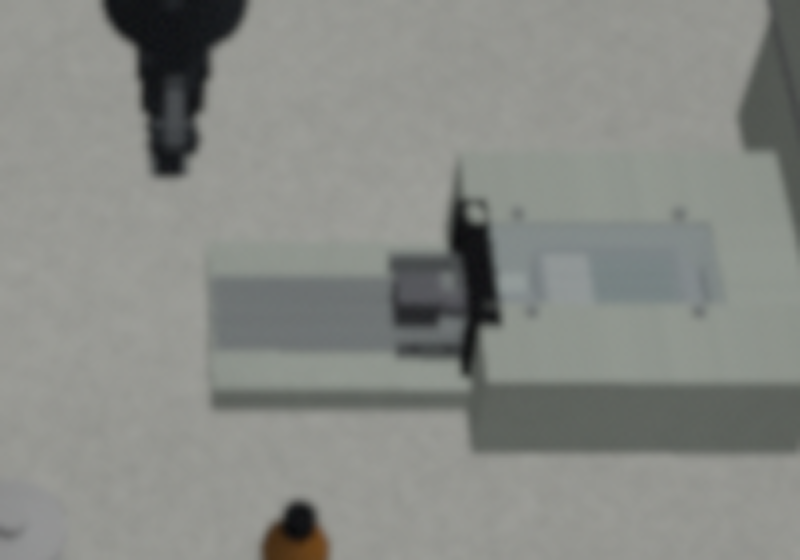

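The magazine is home: its grip sits at (430,285), about 28 mm in front of the flap plane as expected. The box is under the window at (620,275), the gripper is clear, and the other objects are where they were.

```bash
python3 -c "from plant import job_done;print(job_done())"
```

```text
the job is handed in; nothing more can be done
None
```

I slid the filled magazine in until it stalled on the stop, let go and handed the job in. Its grip sits where it should at home, but I didn't measure the flap itself, and no verdict came back. The empty magazine, jar and oil bottle stayed where they were.

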